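# Roll two dowels onto the glue-up lines of a craft board

### The job

The two wooden dowels on the white marking board will be the side rails of a toy ladder. With a fingertip on top of it, roll first the left dowel and then the right one inwards until each lies centred along the black line nearest to it, ready for the rungs to be glued. Only roll the dowels, do not pick up or drag them, and leave the jars, lid and tools where they are.

Things in the scene. Friction and masses are not known exactly. Their poses are not given: they have to be found in the camera images.
- dowel_left: Loose wooden dowel, 24 mm thick, 120 mm long, 35-70 g, lying on the left (+y) part of the board, 40 to 80 mm outward of the left line and nearly parallel to it. Origin: its centre, on its axis, 12 mm above the board; its upper side is at world z = 0.036. x axis along its length (y, z turn as it rolls). Moves at half the speed of a finger drawn over its top; stops within mm when let go.
- dowel_right: Loose wooden dowel, 24 mm thick, 120 mm long, 35-70 g, lying on the right (-y) part of the board, 40 to 80 mm outward of the right line and nearly parallel to it. Origin: its centre, on its axis, 12 mm above the board; its upper side is at world z = 0.036. x axis along its length (y, z turn as it rolls). Moves at half the speed of a finger drawn over its top; stops within mm when let go.
- line_left (a point): Middle of the left drawn line, on the board's top face (world z = 0.012). Its x axis runs along the line (away from the robot), y across the board to the left, z up. The line is a 5 mm wide, 170 mm long black stripe across the white board.
- line_right (a point): Middle of the right drawn line, on the board's top face (world z = 0.012). Its x axis runs along the line (away from the robot), y across the board to the left, z up. The line is a 5 mm wide, 170 mm long black stripe across the white board.
- board: White marking board fixed on the table, 200 mm (x) by 380 mm (y), 12 mm thick; origin at the centre of its underside; the two parallel lines run along its x axis, 55 mm to either side of its centre (110 mm apart).
- lid: loose white plastic jar lid, 42 mm across, 14 mm high with its knob, lying on the board between the two lines; origin at the centre of its underside
- jar_gold: loose glass bead jar with a brass lid, 50 mm across, 54 mm high, standing on the table beyond the board's far edge; origin at the centre of its underside
- jar_red: loose clear bead jar with a red lid, 48 mm across, 65 mm high, standing beyond the board's far edge; origin at the centre of its underside
- pot: loose open white plastic cup, 44 mm across, 55 mm high, standing beyond the board's far edge; origin at the centre of its underside
- brush: loose paint brush with a dark wooden handle, 170 mm long, lying on the table to the left of the board; origin near the middle of its length, on the table
- glue_gun: loose blue hot-glue gun, about 170 mm long and 30 mm thick, lying on its side on the table to the right of the board; origin under its barrel, on the table
There are look-alikes about, which are no part of the job. What is shaped like the dowel_right but orange is not meant.

How it is judged (in metres and radians):
On the way, in this order (a step that is already met when the one before it is completed fails the run):
1. the left dowel has rolled over by about half a turn (angle between dowel_left's own z axis and vertical above 2 rad).
2. the left dowel lies along the left line (y of dowel_left in the frame of line_left between -0.008 and 0.008 m and x of dowel_left in the frame of line_left between -0.03 and 0.03 m and angle between the x axis of dowel_left and the x axis of line_left, either way round below 0.12 rad and z of dowel_left in the frame of line_left below 0.016 m and linear speed of dowel_left below 0.01 m/s), for 0.2 s.
3. the right dowel has rolled over by about half a turn (angle between dowel_right's own z axis and vertical above 2 rad).
4. the right dowel lies along the right line (y of dowel_right in the frame of line_right between -0.008 and 0.008 m and x of dowel_right in the frame of line_right between -0.03 and 0.03 m and angle between the x axis of dowel_right and the x axis of line_right, either way round below 0.12 rad and z of dowel_right in the frame of line_right below 0.016 m and linear speed of dowel_right below 0.01 m/s), for 0.2 s.
At the end, for the whole second after the job is handed in: Each dowel lies at rest on the board over its own line: its centre within 8 mm of the line sideways and within 30 mm of the line's middle lengthwise, parallel with the line within 0.12 rad (all of step 2 and all of step 4); the robot touches nothing.
It fails at once if a dowel is lifted more than 12 mm off the board (height (world z) of any of dowel_left, dowel_right above 0.036 m).
It fails at once if a bystander (lid, jar, cup, brush, glue gun) is moved more than 20 mm (distance of any of lid, jar_gold, jar_red, pot, brush, glue_gun from where it was at the start of the episode above 0.02 m).
It also fails if it takes over 72 s, if anything falls off the work surface, if the arm or the gripper's body presses on something with over 40 N, if the wrist force passes 120 N, or if a joint passes its speed limit or range.

### The arm

A 6-joint arm with a two-finger parallel gripper is mounted at the origin on the work surface. World frame = base frame: x ahead of the robot, y to its left, z up, the work surface at z = 0. Lengths are in m, angles in degrees, forces in N, time in s.
With the tool pointing down it reaches from about 0.35 to 0.875 m from the base axis. Payload 4.2 kg.
Tool frame: the origin (TCP) lies midway between the tips of the shut fingers; the grasp point (between the pads) lies 19 mm behind it; z points along the fingers, y is the direction in which the jaws open and shut (so a half turn about z gives the same grasp; the last joint's range is limited). The gripper opens to 87 mm and grips with 3 to 60 N. Pads are 19 mm wide; open, the fingers measure 117 mm over their backs; the gripper's body (75 mm by 190 mm) begins 51 mm behind the grasp point.
Start: joints at [-59.381, 22.042, 0.453, 0, -68.411, -14.817], TCP at [0.17, -0.601, 0.223] pointing down, gripper open.
Joint ranges: [-179.83, 179.83], [-69.29, 118.12], [-61.27, 80.66], [-181.25, 117.63], [-171.15, -9.14], [-177.46, 177.46]. Speed limits (degrees/s): [159.86, 159.86, 180, 180, 180, 180].

### API

Orientations are given as a 3x3 rotation matrix whose columns are the frame's x, y, z axes.
In Python, from station import r gives the robot as it stands.
- The arm moves only by the tool servo_tool, never from a script. Its arguments are lists of equal length, an entry for each row: "slide": the shift along the world's x, y, z in units of 60 mm (1.0 is 60 mm), a list of three; "twist": the turn, a rotation vector about the world's x, y, z in units of 6 degrees (1.0 is 6 degrees), a list of three; "gripper": the closure, from 0 (fully open) to 1 (shut). In form: {"slide": [[x, y, z], ...], "twist": [[wx, wy, wz], ...], "gripper": [gripper, ...]}. A call has 1 to 12 rows; each row shifts and turns the commanded pose from where the row before left it; what a row does not reach is not made up. A row lasts 1/8 s, in which the tool goes at most 62.5 mm and 10.7 degrees, less where a joint would pass 70% of its speed; a pose out of reach is approached as far as the arm can. A call is refused whole if a number of a shift passes 1 or a number of a turn 1, either way. A call with a gripper value outside its range is refused whole. The fingers move at their own pace and stop on an object; the grip force is fixed at half the most. Time passes only in rows, so rows that do not move let the fingers close. It gives the time, the measured TCP pose, the force and the opening at its end, in the units of the state.
- r.sense(): the state, without advancing time (a new reading comes with each control period).
- r.capture(name): name is "scene" or "side" or "wrist"; returns a dict with "image" (400x640x3 uint8, blue, green, red), "intrinsics" (3x3 intrinsics, pixels), "R" (3x3) and "t" (3): a world point X has camera coordinates R X + t. Camera axes: x right, y down, z forward; pixel columns grow to the right and rows downward; lengths in m; the calibration is good to about 2 mm. The wrist camera is an equidistant fisheye: a pixel r from the principal point sees the ray r / f radians off the axis. A picture is of the moment at which its call begins. There is no depth.
- r.finish_job(): hands the job in, once; it reports no verdict.
The state is a dict: "time_s": time; "joints": joint angles; "joint_velocities": joint speeds; "effort": joint torques, N m; "tcp_pos": TCP position; "ee_rot": TCP orientation; "wrist_force": force on the tool from outside, world axes, zero at the start; "moment": the same for the moment, N m; "gripper_width": opening from 0.0 (shut) to 1.0 (fully open).
Only numpy, scipy, OpenCV 4.12 (cv2) and the standard library are available. Lean on these libraries where they do the work, as an engineer would, in place of code of your own. Each camera call takes 0.05 s, during which the arm holds its last target.

## Working session

There is one attempt and no reset: what is moved stays moved. The work goes in short steps, Python scripts to look and compute and a tool call to move; the robot and the scene stay as the last step left them, time stands still between calls to the robot, and variables do not carry over. Pictures are saved under pics/ and viewed, and the job is handed in when it is done.

Besides the shell and the picture viewer there is one more tool, called after ">>>" as name(argument=value, ...) on one line, values as JSON. servo_tool: Moves the arm, as the interface text tells. Its arguments: {"type":"object","properties":{"slide":{"type":"array","items":{"type":"array","items":{"type":"number"}}},"twist":{"type":"array","items":{"type":"array","items":{"type":"number"}}},"gripper":{"type":"array","items":{"type":"number"}}},"required":["slide","twist","gripper"]}

```bash
mkdir -p pics; ls; python3 - <<'E'
from station import r
import cv2
for n in("scene","side","wrist"):
    c=r.capture(n); cv2.imwrite(f"pics/{n}0.png",c["image"]); print(n,c["intrinsics"],c["R"],c["t"])
print(r.sense())
E
```

```text
pics
scene [[483.99981691   0.         318.7439435 ]
 [  0.         483.99981691 196.83078995]
 [  0.           0.           1.        ]] [[-0.05112229  0.99858506  0.01464224]
 [ 0.74375582  0.04785272 -0.66673638]
 [-0.66649366 -0.02319484 -0.74514979]] [ 0.01343801 -0.36061351  1.65485923]
side [[374.39969661   0.         318.99448396]
 [  0.         374.39969661 202.15162207]
 [  0.           0.           1.        ]] [[-0.99416557 -0.10697898 -0.01379562]
 [-0.05577502  0.61931573 -0.78315846]
 [ 0.09232534 -0.77781973 -0.62166913]] [0.54477407 0.05752321 0.97096801]
wrist [[309.70691629   0.         316.72624263]
 [  0.         309.70691629 197.12999314]
 [  0.           0.           1.        ]] [[-0.27308204  0.96198985  0.00131172]
 [ 0.91782752  0.26013671  0.29986919]
 [ 0.28812989  0.08309282 -0.95397943]] [ 0.6251792  -0.03542064  0.39197399]
{'time_s': 0.15, 'joints': array([-5.93816363e+01,  2.20799365e+01,  3.98434555e-01, -1.82505159e-02,
       -6.84129188e+01, -1.48178973e+01]), 'joint_velocities': array([ 0.01348813, -0.10924437,  0.1006338 ,  0.08239722, -0.0498095 ,
        0.01638274]), 'effort': array([-2.76563497e-05, -3.91053700e+01,  1.87586850e+01,  4.22233030e+00,
        1.23542731e-02, -1.39360081e-04]), 'tcp_pos': array([ 0.17007341, -0.6009433 ,  0.2217289 ]), 'ee_rot': array([[-9.62247708e-01, -2.72174590e-01, -5.84426920e-04],
       [-2.72175183e-01,  9.62246438e-01,  1.56903193e-03],
       [ 1.35312101e-04,  1.66886388e-03, -9.99998598e-01]]), 'wrist_force': array([ 0.21922924,  0.3921781 , -0.42952577]), 'moment': array([ 0.00843767, -0.00729328,  0.01879161]), 'gripper_width': 0.9944520933029928}
```

View pics/scene0.png

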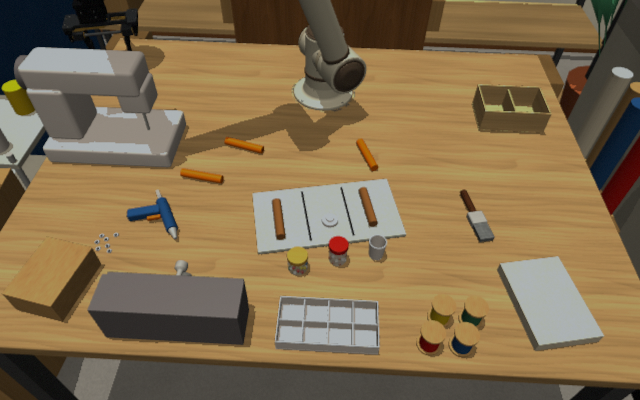

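View pics/side0.png

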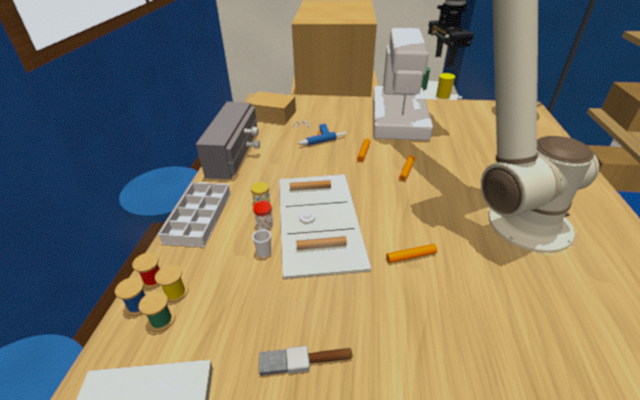

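View pics/wrist0.png

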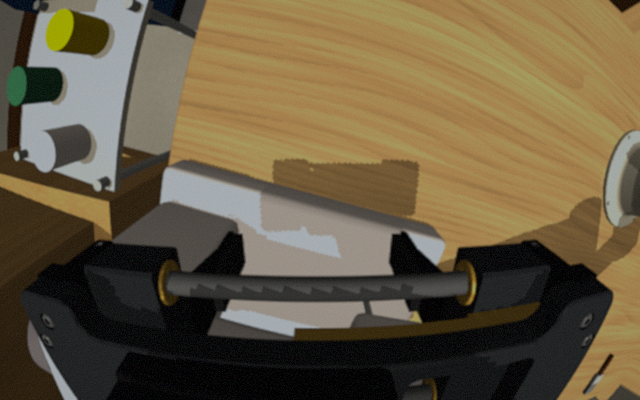

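The scene view shows the board around (327,214), the right brown dowel at (278,218), the left one at (368,206), and the lines at (307,215) and (347,211). The lid is at (330,220). The orange rods are all off the board. Next I'll measure these in both views.

```bash
cat > h.py <<'E'
from station import r
import cv2, numpy as np
def cam(n):
    return r.capture(n)
def ray(c,uv,z):
    K=c["intrinsics"];R=np.array(c["R"]);t=np.array(c["t"])
    d=R.T@np.linalg.inv(K)@np.array([uv[0],uv[1],1.]); o=-R.T@t
    return o+d*(z-o[2])/d[2]
def proj(c,X):
    p=c["R"]@np.array(X)+c["t"]; p=c["intrinsics"]@p; return p[:2]/p[2]
def blobs(c,kind,roi):
    im=c["image"]; x0,y0,x1,y1=roi; hsv=cv2.cvtColor(im,cv2.COLOR_BGR2HSV)
    if kind=="dowel": m=cv2.inRange(hsv,(0,90,40),(14,255,235))
    else: m=cv2.inRange(hsv,(0,0,0),(180,255,75))
    mm=np.zeros_like(m); mm[y0:y1,x0:x1]=m[y0:y1,x0:x1]
    n,l,s,ce=cv2.connectedComponentsWithStats(mm)
    out=[]
    for i in range(1,n):
        if s[i,4]<40: continue
        out.append((s[i,4],np.argwhere(l==i)[:,::-1].astype(float)))
    return out
def line_w(c,pts,z):
    W=np.array([ray(c,p,z)[:2] for p in pts]); 
    m=W.mean(0); u=np.linalg.svd(W-m)[2][0]; u=u if u[0]>0 else -u
    s=(W-m)@u; v=(W-m)@np.array([-u[1],u[0]])
    mid=m+u*(s.max()+s.min())/2
    return mid.round(4),np.degrees(np.arctan2(u[1],u[0])).round(2),round(np.ptp(s),4),round(np.ptp(v),4)
def hand():
    """tool footprint"""
ROI={"scene":(255,180,405,250),"side":(278,175,370,275)}
def measure(kinds=("dowel","line")):
    res={}
    for n in("scene","side"):
        c=cam(n)
        for k in kinds:
            for a,p in blobs(c,k,ROI[n]):
                print(n,k,a,p.mean(0).round(1),*line_w(c,p,0.024 if k=="dowel" else .012))
E
python3 - <<'E'
from h import *
measure()
c=cam("scene"); print(proj(c,r.sense()["tcp_pos"]), r.sense()["time_s"])
for X in [(.17,-.6,.22),(.17,-.6,0)]: print(proj(c,X))
im=c["image"][170:260,240:420]; cv2.imwrite("pics/z1.png",cv2.resize(im,None,fx=4.4,fy=4.4,interpolation=cv2.INTER_CUBIC))
E
```

```text
scene dowel 288 [367.6 205.9] [0.5277 0.1424] 12.24 0.1345 0.0227
scene dowel 304 [278.  218.5] [ 0.5849 -0.0893] 11.54 0.1322 0.0213
scene dowel 246 [338.1 243.2] [0.6564 0.0674] -83.41 0.0505 0.0413
scene line 54 [347.3 211.8] [0.5371 0.0886] 12.08 0.1615 0.0032
scene line 53 [306.2 216.6] [ 0.5596 -0.019 ] 12.11 0.1623 0.0034
[112.46599419  53.71999548] 0.3
[113.12111985  54.37620089]
[133.78960338 115.03113464]
```

View pics/z1.png

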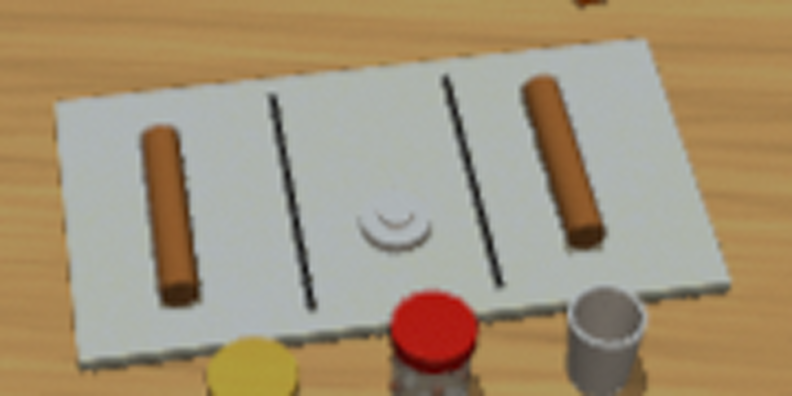

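The zoom shows both dowels, both lines and the lid clearly. The lines come out 110 mm apart with a 12.1° yaw, as they should. The side masks missed everything, so I'll adjust them.

```bash
python3 - <<'E'
from h import *
c=cam("side"); im=c["image"]; hsv=cv2.cvtColor(im,cv2.COLOR_BGR2HSV)
print(hsv[243,300:345:10],hsv[185,300:325:8],hsv[228:240,330,:].tolist(),hsv[202:209,330].tolist())
cv2.imwrite("pics/z2.png",cv2.resize(im[160:290,230:420],None,fx=4,fy=4,interpolation=cv2.INTER_CUBIC))
E
```

```text
[[ 16 155 193]
 [ 15 130 186]
 [ 16 119 171]
 [ 16 112 153]
 [ 15 115 138]] [[ 16 144 172]
 [ 16 147 160]
 [ 15 146 145]
 [ 15 154 129]] [[54, 6, 208], [43, 10, 185], [30, 14, 147], [43, 10, 176], [45, 7, 207], [53, 5, 210], [60, 5, 209], [54, 6, 208], [30, 9, 199], [18, 47, 183], [14, 111, 184], [16, 140, 191]] [[45, 9, 175], [55, 10, 160], [60, 6, 197], [54, 6, 210], [47, 9, 210], [43, 11, 210], [53, 10, 210]]
```

View pics/z2.png

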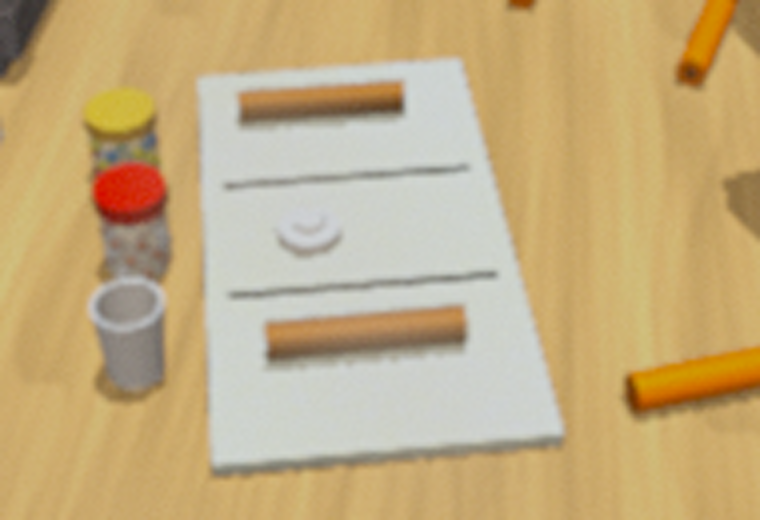

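```bash
python3 - <<'E'
s=open('h.py').read()
s=s.replace('if kind=="dowel": m=','if n_=="side": m=cv2.inRange(hsv,(5,80,60),(21,255,235)) if kind=="dowel" else cv2.inRange(hsv,(0,0,0),(180,40,187))\n    elif kind=="dowel": m=')
s=s.replace('def blobs(c,kind,roi):','def blobs(c,kind,roi,n_=""):').replace('blobs(c,k,ROI[n])','blobs(c,k,ROI[n],n)').replace('(278,175,370,275)','(282,180,355,262)')
open('h.py','w').write(s)
E
python3 - <<'E'
from h import *
measure()
E
```

```text
scene dowel 304 [367.6 205.9] [0.5277 0.1423] 12.74 0.1345 0.0225
scene dowel 300 [278.  218.4] [ 0.585  -0.0894] 11.54 0.1322 0.0217
scene dowel 246 [338.1 243.2] [0.6564 0.0674] -83.41 0.0505 0.0413
scene line 54 [347.3 211.8] [0.5371 0.0886] 12.08 0.1615 0.0032
scene line 53 [306.2 216.6] [ 0.5596 -0.019 ] 12.11 0.1623 0.0034
side dowel 283 [309.9 184.8] [ 0.5827 -0.091 ] 11.68 0.1174 0.0347
side dowel 114 [351.8 189. ] [ 0.4608 -0.0653] -82.96 0.1213 0.0208
side dowel 411 [320.7 242.4] [0.5273 0.1403] 13.1 0.1193 0.0295
side line 70 [309.4 189.7] [ 0.5815 -0.084 ] 11.46 0.1242 0.0316
side line 147 [315.5 203.8] [ 0.5577 -0.0204] 12.29 0.1665 0.0104
side line 50 [306.9 221.4] [0.573  0.0547] 9.9 0.0419 0.0221
side line 171 [319.6 230.9] [0.534  0.0872] 12.0 0.1702 0.0096
side line 94 [319.6 248.9] [0.5259 0.1498] 10.99 0.1216 0.0245
```

```bash
python3 - <<'E'
from h import *
c=cam("scene")
for uv in [(48,160),(172,163),(187,112),(55,110)]: print(uv,ray(c,uv,0).round(3))
for uv in [(30,50),(142,52),(155,82)]: print(uv,ray(c,uv,.25).round(3))
c=cam("side")
for uv in [(375,132),(430,137)]: print(uv,ray(c,uv,0).round(3))
for uv in [(388,30),(426,30)]: print(uv,ray(c,uv,.25).round(3))
print(ray(c,(307,218),.019), proj(c,[.17,-.6,.22]))
E
```

```text
(48, 160) [ 0.391 -0.785  0.   ]
(172, 163) [ 0.379 -0.423  0.   ]
(187, 112) [ 0.143 -0.434  0.   ]
(55, 110) [ 0.162 -0.86   0.   ]
(30, 50) [ 0.212 -0.81   0.25 ]
(142, 52) [ 0.199 -0.5    0.25 ]
(155, 82) [ 0.336 -0.425  0.25 ]
(375, 132) [ 0.392 -0.474  0.   ]
(430, 137) [ 0.197 -0.452  0.   ]
(388, 30) [ 0.355 -0.887  0.25 ]
(426, 30) [ 0.201 -0.894  0.25 ]
[0.5737727  0.04937218 0.019     ] [443.24145946  61.14819651]
```

>>> servo_tool(slide=[[0,0,1],[0,0,1],[0,0,1],[0.3,0.6,0.2],[0.424,0.894,0],[0.424,0.894,0],[0.424,0.894,0],[0.424,0.894,0],[0.424,0.894,0],[0.424,0.894,0],[0.424,0.894,0],[0.424,0.894,0]], twist=[[0,0,0],[0,0,0],[0,0,0],[0,0,0],[0,0,0],[0,0,-0.3],[0,0,-0.32],[0,0,0],[0,0,0],[0,0,0],[0,0,0],[0,0,0]], gripper=[0,0,0,0,0.5,1,1,1,1,1,1,1])

```text
time_s: 2.05
tcp_pos: [0.392, -0.1344, 0.4151]
ee_rot: [[-0.978, -0.21, 0.002], [-0.21, 0.978, 0.0], [-0.002, -0.0, -1.0]]
wrist_force: [1.0, -0.5, -0.3]
gripper_width: 0.173
```

>>> servo_tool(slide=[[0.28,0.596,-0.656],[0.28,0.596,-0.656],[0.28,0.596,-0.656],[0.28,0.596,-0.656],[0.28,0.596,-0.656],[0.28,0.596,-0.656],[0.28,0.596,-0.656],[0.28,0.596,-0.656],[0,0,0],[0,0,0]], twist=[[0,0,0],[0,0,0],[0,0,0],[0,0,0],[0,0,0],[0,0,0],[0,0,0],[0,0,0],[0,0,0],[0,0,0]], gripper=[1,1,1,1,1,1,1,1,1,1])

```text
time_s: 3.3
tcp_pos: [0.5262, 0.1498, 0.1]
ee_rot: [[-0.978, -0.21, 0.0], [-0.21, 0.978, -0.0], [-0.0, -0.0, -1.0]]
wrist_force: [1.2, -0.0, 0.4]
gripper_width: 0.006
```

```bash
python3 - <<'E'
from h import *
print(r.sense()["tcp_pos"],r.sense()["wrist_force"])
ims=[]
for n in("wrist","side"):
    c=cam(n); ims.append(c["image"]); 
    if n=="side": print(proj(c,r.sense()["tcp_pos"]))
cv2.imwrite("pics/a1.png",cv2.resize(np.vstack([ims[0],ims[1]]),None,fx=.75,fy=.75))
E
```

```text
[0.52623102 0.14975378 0.10000964] [ 1.23589784 -0.01798932  0.42318148]
[320.74601967 220.64903664]
```

View pics/a1.png

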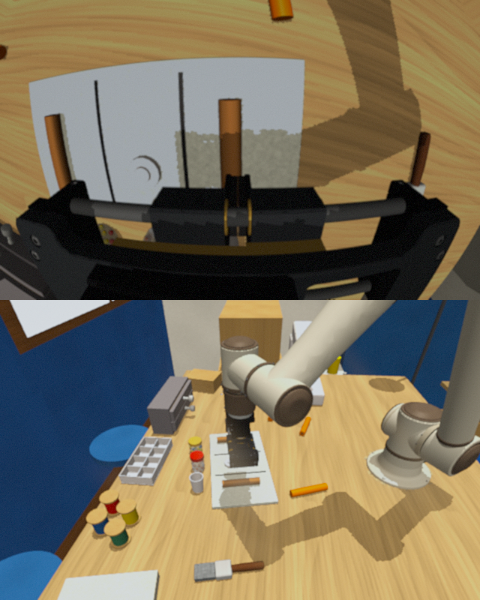

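The wrist view shows the shut fingers at about (237,200) straddling the dowel, roughly as wide as it is. I'll zoom in for the fingertip shape.

```bash
python3 - <<'E'
from h import *
a=cam("wrist")["image"][210:330,220:400]; b=cam("side")["image"][140:260,240:420]
cv2.imwrite("pics/a2.png",cv2.resize(np.hstack([a,b]),None,fx=2.2,fy=2.2,interpolation=cv2.INTER_CUBIC))
E
```

```text
(no output)
```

View pics/a2.png

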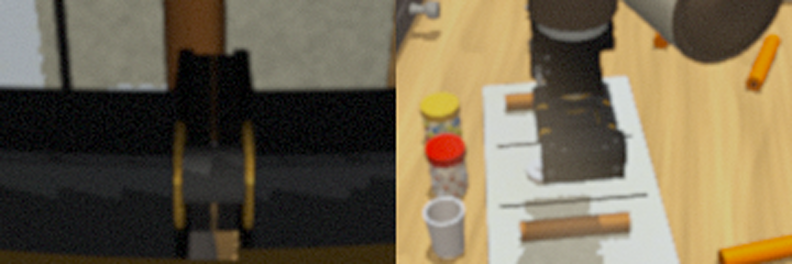

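>>> servo_tool(slide=[[0,0,-0.5],[0,0,-0.4],[0,0,-0.158],[0,0,0],[0,0,-0.01],[0,0,-0.01],[0,0,0]], twist=[[0,0,0],[0,0,0],[0,0,0],[0,0,0],[0,0,0],[0,0,0],[0,0,0]], gripper=[1,1,1,1,1,1,1])

```text
time_s: 4.38
tcp_pos: [0.5268, 0.1502, 0.0359]
ee_rot: [[-0.978, -0.21, 0.002], [-0.21, 0.978, 0.001], [-0.002, 0.0, -1.0]]
wrist_force: [-0.0, -0.1, 3.7]
gripper_width: 0.008
```

>>> servo_tool(slide=[[0,0,-0.008],[0.0105,-0.049,0],[0.021,-0.098,0],[0.021,-0.098,0],[0.021,-0.098,0],[0.0105,-0.049,0],[0,0,0]], twist=[[0,0,0],[0,0,0],[0,0,0],[0,0,0],[0,0,0],[0,0,0],[0,0,0]], gripper=[1,1,1,1,1,1,1])

```text
time_s: 5.25
tcp_pos: [0.5322, 0.1264, 0.0362]
ee_rot: [[-0.978, -0.21, 0.002], [-0.21, 0.978, 0.001], [-0.002, -0.0, -1.0]]
wrist_force: [-1.8, -0.1, 9.5]
gripper_width: 0.006
```

```bash
python3 - <<'E'
from h import *
measure(("dowel",)); s=r.sense(); print(s["tcp_pos"],s["wrist_force"])
E
```

```text
scene dowel 307 [278.  218.6] [ 0.585  -0.0894] 11.33 0.1322 0.0213
scene dowel 125 [365.9 216. ] [0.5643 0.1377] 11.15 0.0668 0.0222
scene dowel 246 [338.1 243.2] [0.6564 0.0674] -83.41 0.0505 0.0413
side dowel 86 [295.9 185.8] [ 0.6229 -0.0827] 10.94 0.0352 0.0347
side dowel 67 [352.2 193.1] [ 0.4599 -0.0553] -80.72 0.1012 0.0136
side dowel 326 [319.2 240. ] [0.5295 0.132 ] 11.66 0.1179 0.0317
[0.53215336 0.12644551 0.03619793] [-0.92794353 -0.69870264  9.91963206]
```

The dowel moved about 12 mm for 24 mm of finger travel, so it is rolling. I'll finish this stroke, lift, and set up the second.

>>> servo_tool(slide=[[0.021,-0.098,-0.004],[0.021,-0.098,0],[0,0,0],[0,0,0.1],[0,0,0.2],[-0.067,0.313,0],[0,0,0],[0,0,-0.2],[0,0,-0.09],[0,0,0]], twist=[[0,0,0],[0,0,0],[0,0,0],[0,0,0],[0,0,0],[0,0,0],[0,0,0],[0,0,0],[0,0,0],[0,0,0]], gripper=[1,1,1,1,1,1,1,1,1,1])

```text
time_s: 6.6
tcp_pos: [0.529, 0.1331, 0.0352]
ee_rot: [[-0.978, -0.21, -0.002], [-0.21, 0.978, -0.001], [0.002, -0.001, -1.0]]
wrist_force: [-4.7, 0.6, 8.7]
gripper_width: 0.005
```

```bash
python3 - <<'E'
from h import *
measure(("dowel",)); s=r.sense(); print(s["tcp_pos"],s["wrist_force"])
E
```

```text
scene dowel 190 [361.8 211.5] [0.5411 0.1249] 14.97 0.1168 0.0239
scene dowel 306 [278.  218.6] [ 0.5848 -0.0895] 11.43 0.1319 0.0213
scene dowel 246 [338.1 243.2] [0.6564 0.0674] -83.41 0.0505 0.0413
side dowel 92 [296.3 185.8] [ 0.6229 -0.0825] -7.0 0.0422 0.0392
side dowel 63 [352.2 193.2] [ 0.4603 -0.0574] -80.33 0.097 0.0123
side dowel 106 [302.2 239.2] [0.5721 0.1347] -26.35 0.0428 0.0356
[0.52895723 0.1330232  0.03520486] [-4.01713701  0.83650245  9.27127502]
```

>>> servo_tool(slide=[[0.021,-0.098,0.004],[0.021,-0.098,0],[0.021,-0.098,0],[0.021,-0.098,0],[0.021,-0.098,0],[0.021,-0.098,0],[0,0,0],[0,0,0.1],[0,0,0.2],[-0.067,0.313,0],[0,0,0]], twist=[[0,0,0],[0,0,0],[0,0,0],[0,0,0],[0,0,0],[0,0,0],[0,0,0],[0,0,0],[0,0,0],[0,0,0],[0,0,0]], gripper=[1,1,1,1,1,1,1,1,1,1,1])

```text
time_s: 8.07
tcp_pos: [0.533, 0.1183, 0.0533]
ee_rot: [[-0.977, -0.211, 0.0], [-0.211, 0.977, 0.0], [-0.0, 0.0, -1.0]]
wrist_force: [-0.3, -0.7, -0.3]
gripper_width: 0.007
```

```bash
python3 - <<'E'
from h import *
measure(("dowel",)); s=r.sense(); print(s["tcp_pos"],s["wrist_force"])
c=cam("scene"); a=c["image"][170:260,240:420]
b=cam("wrist")["image"][100:280,100:460]
cv2.imwrite("pics/b1.png",np.vstack([cv2.resize(a,(600,300)),cv2.resize(b,(600,300))]))
E
```

```text
scene dowel 271 [354.  208.1] [0.5368 0.1063] 12.78 0.1339 0.0227
scene dowel 305 [278.  218.7] [ 0.585  -0.0894] 11.9 0.1323 0.0214
scene dowel 246 [338.1 243.2] [0.6564 0.0674] -83.41 0.0505 0.0413
side dowel 110 [351.9 188.8] [ 0.4609 -0.0674] -83.08 0.117 0.0205
side dowel 89 [296.1 185.8] [ 0.6235 -0.0826] 0.51 0.0381 0.0364
side dowel 365 [318.8 232.4] [0.5351 0.1059] 12.46 0.1201 0.031
[0.53284882 0.11741538 0.05290972] [-0.39275092  0.07868085 -0.48973654]
```

View pics/b1.png

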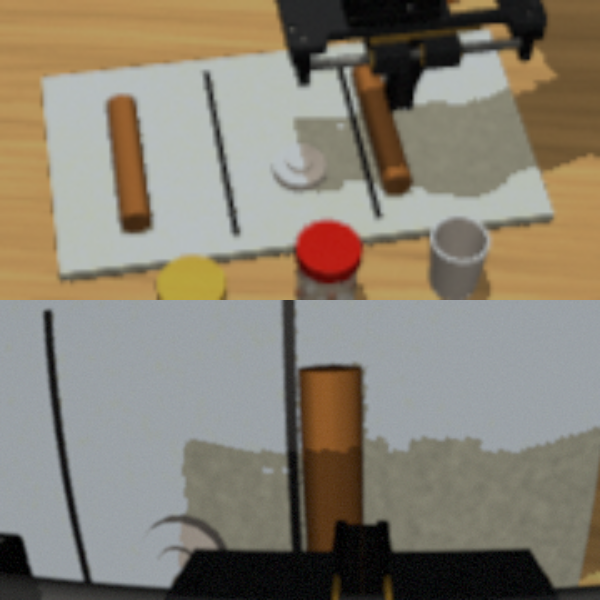

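The dowel has 17.7 mm left to go and both cameras agree. So the third stroke needs about 35.4 mm of finger travel.

>>> servo_tool(slide=[[0.009,-0.041,-0.2],[0,0,-0.09],[0,0,0],[0.0206,-0.0962,0],[0.0206,-0.0962,0],[0.0206,-0.0962,0],[0.0206,-0.0962,0],[0.0206,-0.0962,0],[0.0206,-0.0962,0],[0,0,0],[0,0,0.1],[0,0,0.3]], twist=[[0,0,0],[0,0,0],[0,0,0],[0,0,0],[0,0,0],[0,0,0],[0,0,0],[0,0,0],[0,0,0],[0,0,0],[0,0,0],[0,0,0]], gripper=[1,1,1,1,1,1,1,1,1,1,1,1])

```text
time_s: 9.78
tcp_pos: [0.5403, 0.0794, 0.0588]
ee_rot: [[-0.978, -0.209, -0.003], [-0.209, 0.978, -0.001], [0.003, -0.0, -1.0]]
wrist_force: [0.8, 0.5, -0.0]
gripper_width: 0.007
```

>>> servo_tool(slide=[[0,0,0.7],[-0.5,0,0.7],[-0.7,0,0.5],[0,0,0],[0,0,0]], twist=[[0,0,0],[0,0,0],[0,0,0],[0,0,0],[0,0,0]], gripper=[1,1,1,1,1])

```text
time_s: 10.4
tcp_pos: [0.4693, 0.08, 0.1736]
ee_rot: [[-0.978, -0.21, 0.0], [-0.21, 0.978, 0.0], [-0.0, 0.0, -1.0]]
wrist_force: [-0.4, 0.4, 0.5]
gripper_width: 0.005
```

```bash
python3 - <<'E'
from h import *
measure(("dowel",)); s=r.sense(); print(s["tcp_pos"],s["wrist_force"],s["time_s"])
c=cam("scene"); a=c["image"][170:260,240:420]
b=cam("wrist")["image"][60:240,100:460]
cv2.imwrite("pics/b2.png",np.vstack([cv2.resize(a,(600,300)),cv2.resize(b,(600,300))]))
E
```

```text
scene dowel 269 [347.4 209.2] [0.5411 0.0889] 11.97 0.1331 0.0222
scene dowel 309 [278.1 218.5] [ 0.5849 -0.0892] 11.78 0.1323 0.0215
scene dowel 247 [338.1 243.2] [0.6563 0.0673] -82.17 0.0507 0.0419
side dowel 283 [309.9 184.8] [ 0.5827 -0.091 ] 11.69 0.1174 0.0344
side dowel 111 [351.8 188.8] [ 0.4609 -0.0674] -83.07 0.117 0.0205
side dowel 382 [318.6 227.2] [0.5385 0.087 ] 12.44 0.1195 0.0319
[0.4694016  0.07972657 0.1726844 ] [-0.94416727 -0.081163    0.54992574] 10.5
```

View pics/b2.png

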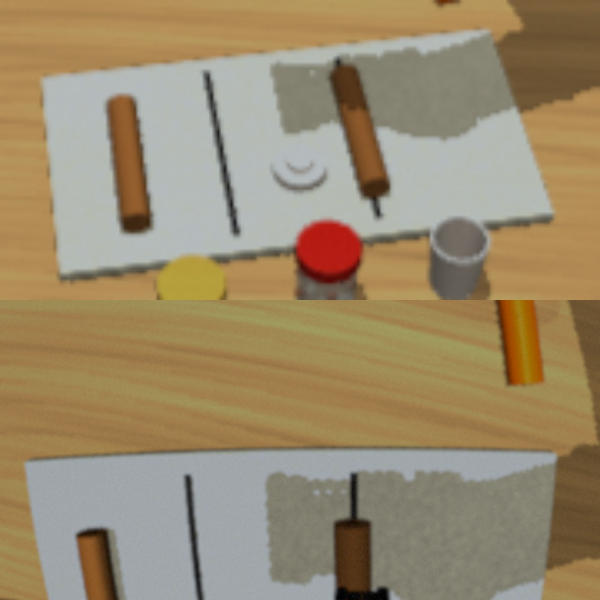

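The left dowel is centred within about 1 mm and parallel to its line. The right dowel is 74 mm out, so it gets four strokes of 37 mm each.

>>> servo_tool(slide=[[0.482,-0.747,-0.386],[0.482,-0.747,-0.386],[0.482,-0.747,-0.386],[0.482,-0.747,-0.386],[0,0,0],[0,0,-0.4],[0,0,-0.3],[0,0,-0.03],[0,0,0]], twist=[[0,0,0],[0,0,0],[0,0,0],[0,0,0],[0,0,0],[0,0,0],[0,0,0],[0,0,0],[0,0,0]], gripper=[1,1,1,1,1,1,1,1,1])

```text
time_s: 11.72
tcp_pos: [0.5849, -0.0991, 0.0374]
ee_rot: [[-0.978, -0.21, -0.0], [-0.21, 0.978, 0.0], [0.0, 0.0, -1.0]]
wrist_force: [-0.3, -0.5, -0.1]
gripper_width: 0.004
```

>>> servo_tool(slide=[[0,0,-0.02],[0,0,-0.018],[0,0,0]], twist=[[0,0,0],[0,0,0],[0,0,0]], gripper=[1,1,1])

```text
time_s: 12.1
tcp_pos: [0.5852, -0.0996, 0.0358]
ee_rot: [[-0.978, -0.21, 0.001], [-0.21, 0.978, -0.0], [-0.001, -0.0, -1.0]]
wrist_force: [-1.1, 0.1, 3.1]
gripper_width: 0.008
```

>>> servo_tool(slide=[[0,0,-0.006],[-0.0215,0.1005,0],[-0.0215,0.1005,0],[-0.0215,0.1005,0],[-0.0215,0.1005,0],[-0.0215,0.1005,0],[-0.0215,0.1005,0],[0,0,0],[0,0,0.1],[0,0,0.2],[0.0646,-0.3015,0],[0,0,0]], twist=[[0,0,0],[0,0,0],[0,0,0],[0,0,0],[0,0,0],[0,0,0],[0,0,0],[0,0,0],[0,0,0],[0,0,0],[0,0,0],[0,0,0]], gripper=[1,1,1,1,1,1,1,1,1,1,1,1])

```text
time_s: 13.6
tcp_pos: [0.5811, -0.0828, 0.0526]
ee_rot: [[-0.978, -0.207, 0.0], [-0.207, 0.978, 0.0], [-0.0, 0.0, -1.0]]
wrist_force: [0.3, -0.1, -0.1]
gripper_width: 0.005
```

```bash
python3 - <<'E'
from h import *
measure(("dowel",)); s=r.sense(); print(s["tcp_pos"],s["wrist_force"])
E
```

```text
scene dowel 264 [347.1 208. ] [0.5397 0.0885] 12.57 0.1367 0.0216
scene dowel 201 [286.3 222. ] [ 0.5861 -0.0681] 8.66 0.1204 0.0231
scene dowel 250 [338.2 243.1] [0.6561 0.0672] -80.6 0.0509 0.0428
side dowel 111 [351.8 188.8] [ 0.4609 -0.0674] -83.07 0.117 0.0205
side dowel 301 [310.4 188.6] [ 0.58   -0.0725] 11.97 0.1162 0.0366
side dowel 388 [317.6 227.4] [0.5398 0.0879] 12.6 0.1188 0.0319
[ 0.58066331 -0.08209113  0.05224778] [-0.18745884 -0.18495016  1.20222737]
```

Right dowel: 55.6 mm to go, 18.7 mm covered by the first stroke. Second stroke:

>>> servo_tool(slide=[[0,0,-0.2],[0,0,-0.098],[-0.0215,0.1005,0],[-0.0215,0.1005,0],[-0.0215,0.1005,0],[-0.0215,0.1005,0],[-0.0215,0.1005,0],[-0.0215,0.1005,0],[0,0,0],[0,0,0.1],[0,0,0.198],[0.0646,-0.3015,0]], twist=[[0,0,0],[0,0,0],[0,0,0],[0,0,0],[0,0,0],[0,0,0],[0,0,0],[0,0,0],[0,0,0],[0,0,0],[0,0,0],[0,0,0]], gripper=[1,1,1,1,1,1,1,1,1,1,1,1])

```text
time_s: 15.2
tcp_pos: [0.578, -0.063, 0.0538]
ee_rot: [[-0.977, -0.211, 0.002], [-0.211, 0.977, 0.0], [-0.002, -0.0, -1.0]]
wrist_force: [0.6, 0.7, -1.1]
gripper_width: 0.011
```

```bash
python3 - <<'E'
from h import *
measure(("dowel",)); s=r.sense(); print(s["tcp_pos"],s["wrist_force"])
E
```

```text
scene dowel 267 [347.2 208.3] [0.5395 0.0886] 12.42 0.1364 0.0223
scene dowel 190 [293.6 221.8] [ 0.5848 -0.0494] 7.78 0.12 0.0229
scene dowel 246 [338.1 243.2] [0.6564 0.0674] -83.41 0.0505 0.0413
side dowel 111 [351.8 188.8] [ 0.4609 -0.0674] -83.07 0.117 0.0205
side dowel 305 [311.  192.6] [ 0.5761 -0.0541] 11.94 0.117 0.0357
side dowel 400 [318.  227.3] [0.5392 0.0876] 12.86 0.1201 0.0321
[ 0.57749396 -0.06489474  0.05273333] [-1.1496983   0.29006906 -0.21030444]
```

>>> servo_tool(slide=[[-0.005,0.0245,-0.2],[0,0,-0.098],[-0.0215,0.1005,0],[-0.0215,0.1005,0],[-0.0215,0.1005,0],[-0.0215,0.1005,0],[-0.0215,0.1005,0],[-0.0215,0.1005,0],[0,0,0],[0,0,0.1],[0,0,0.198],[0.0646,-0.3015,0]], twist=[[0,0,0],[0,0,0],[0,0,0],[0,0,0],[0,0,0],[0,0,0],[0,0,0],[0,0,0],[0,0,0],[0,0,0],[0,0,0],[0,0,0]], gripper=[1,1,1,1,1,1,1,1,1,1,1,1])

```text
time_s: 16.8
tcp_pos: [0.5738, -0.0434, 0.0538]
ee_rot: [[-0.977, -0.211, 0.002], [-0.211, 0.977, 0.0], [-0.002, -0.0, -1.0]]
wrist_force: [-0.0, -0.5, -0.8]
gripper_width: 0.006
```

```bash
python3 - <<'E'
from h import *
measure(("dowel",)); s=r.sense(); print(s["tcp_pos"],s["wrist_force"])
E
```

```text
scene dowel 266 [347.2 208.2] [0.5397 0.0887] 12.28 0.1367 0.0222
scene dowel 181 [301.1 222. ] [ 0.5874 -0.03  ] 9.57 0.1064 0.0221
scene dowel 246 [338.1 243.2] [0.6564 0.0674] -83.41 0.0505 0.0413
side dowel 112 [351.8 188.8] [ 0.461  -0.0674] -82.84 0.1171 0.0208
side dowel 315 [311.6 196.7] [ 0.5714 -0.0355] 11.71 0.1162 0.0349
side dowel 398 [318.1 227.3] [0.5392 0.0876] 12.8 0.1201 0.0319
[ 0.57328234 -0.04528909  0.05276316] [-0.68143679 -0.85802721  0.20017843]
```

17.3 mm remains, so the last stroke needs 34.6 mm.

>>> servo_tool(slide=[[-0.004,0.02,-0.2],[0,0,-0.098],[-0.0202,0.094,0],[-0.0202,0.094,0],[-0.0202,0.094,0],[-0.0202,0.094,0],[-0.0202,0.094,0],[-0.0202,0.094,0],[0,0,0],[0,0,0.1],[0,0,0.3],[0,0,0.7]], twist=[[0,0,0],[0,0,0],[0,0,0],[0,0,0],[0,0,0],[0,0,0],[0,0,0],[0,0,0],[0,0,0],[0,0,0],[0,0,0],[0,0,0]], gripper=[1,1,1,1,1,1,1,1,1,1,1,1])

```text
time_s: 18.4
tcp_pos: [0.5636, -0.009, 0.0989]
ee_rot: [[-0.978, -0.209, -0.006], [-0.209, 0.978, -0.001], [0.006, 0.0, -1.0]]
wrist_force: [1.0, -0.2, -0.6]
gripper_width: 0.006
```

>>> servo_tool(slide=[[-0.5,0,0.7],[-0.8,0,0.5],[-0.8,0,0.5],[0,0,0],[0,0,0]], twist=[[0,0,0],[0,0,0],[0,0,0],[0,0,0],[0,0,0]], gripper=[1,1,1,1,1])

```text
time_s: 19.02
tcp_pos: [0.4395, -0.0086, 0.2026]
ee_rot: [[-0.978, -0.21, 0.0], [-0.21, 0.978, 0.0], [-0.0, 0.0, -1.0]]
wrist_force: [-0.4, 0.3, 0.4]
gripper_width: 0.005
```

```bash
python3 - <<'E'
from h import *
measure(("dowel",)); s=r.sense(); print(s["tcp_pos"],s["wrist_force"],s["time_s"])
c=cam("scene"); a=c["image"][170:260,240:420]
b=cam("side")["image"][160:290,230:420]
cv2.imwrite("pics/c1.png",np.vstack([cv2.resize(a,(500,250)),cv2.resize(b,(500,342))]))
E
```

```text
scene dowel 285 [347.5 209. ] [0.541  0.0891] 12.2 0.1331 0.0222
scene dowel 301 [306.6 215.6] [ 0.5698 -0.0167] 11.64 0.1398 0.0213
scene dowel 248 [338.1 243.2] [0.6564 0.0671] -81.1 0.0512 0.0423
side dowel 115 [351.9 189.3] [ 0.4608 -0.0653] -83.32 0.1213 0.0205
side dowel 313 [312.4 200.5] [ 0.5679 -0.0189] 11.31 0.1169 0.033
side dowel 388 [318.6 227.1] [0.5385 0.0869] 12.13 0.1195 0.0317
[ 0.43978195 -0.00870612  0.20174871] [-0.03305196  0.19332218  0.22200959] 19.125
```

View pics/c1.png

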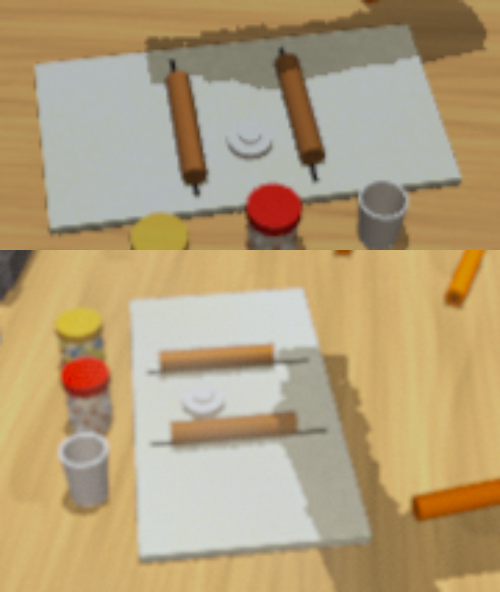

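Both dowels lie on their lines and nothing else has moved, so I'm handing the job in.

```bash
python3 -c "
from station import r
print(r.finish_job())"
```

```text
the job is handed in; nothing more can be done
None
```

I rolled both dowels inwards onto their lines with the shut fingertips and handed the job in at about 19 s of the 72 s allowed. The left dowel took three strokes and the right took four.

My last measurements, taken in the scene and side cameras before hand-in:

| Dowel | Sideways off the line (limit 8 mm) | Lengthwise off the line's middle (limit 30 mm) | Out of parallel (limit 0.12 rad) |
|---|---|---|---|
| Left | within about 1 mm | about 4 mm | under 1° (0.02 rad) |
| Right | within about 1 mm | about 10 mm | under 1° (0.02 rad) |

- **Robot clear:** at hand-in the tool was at z = 0.20 m, touching nothing. The wrist force in the readings I took stayed at or below about 10 N.
- **Bystanders:** in the last pictures the lid, jars and cup looked unmoved. I did not look at the brush and glue gun again, but the arm never went low near them.
- **Camera agreement:** the two cameras agreed within about 2 mm whenever a dowel was fully in view. They differed only while the gripper hid part of one.
- **Not measured:** I did not measure how far each dowel turned. I inferred it from the distance rolled, about 54 mm and 74 mm, against roughly 24 mm needed to pass 2 rad. No check failed.

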